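# Sweep the offcuts into the catch drawer and shut it

## Robot

A 7-joint arm with a two-finger parallel gripper is mounted at the origin on the work surface. World frame = base frame: x ahead of the robot, y to its left, z up, the work surface at z = 0. Lengths are in m, angles in rad, forces in N, time in s.
With the tool pointing down it reaches from about 0.425 to 0.925 m from the base axis. Payload 6.8 kg.
Tool frame: the origin (TCP) lies on the front face of the gripper's body, between the roots of the fingers; the fingertips stand 73 mm ahead of it and the grasp point (between the pads) lies 54 mm ahead of it (tcp_to_tips is the distance from the TCP to the fingertips, in m); z points along the fingers, x is the direction in which the jaws open and shut, and the axes are right-handed (so a half turn about z gives the same grasp; the last joint's range is limited). The gripper opens to 85 mm and grips with 20 to 120 N. Pads are 22 mm wide; open, the fingers measure 114 mm over their backs; the gripper's body (76 mm by 85 mm) begins 54 mm behind the grasp point. The pads swing forward as they close: fully open they stand 13 mm farther back than shut.
Start: joints at [-1.213, 0.477, 0.022, 1.555, -0.011, 1.109, -0.083], TCP at [0.303, 0.603, 0.304] pointing down, gripper open.
Joint ranges: [-2.96, 2.96], [-0.34, 2.1], [-1.41, 1.46], [0.24, 2.44], [-1.37, 4.51], [0.17, 1.92], [-2.96, 2.96]. Speed limits (rad/s): [2.39, 2.39, 3.14, 3.14, 3.14, 3.14, 3.14].

## Interface

Orientations are given as a unit quaternion [w, x, y, z].
In Python, from station import get_obs, read_camera, hand_in, look_for, silhouettes, tcp_to_tips gives the robot as it stands. The module is installed in compiled form; this text tells all that it offers.
- The arm moves only by the tool apply_moves, never from a script. Its argument "moves" is a list of rows, each a list of 3 entries, a list of its own where there are three numbers: the shift along the tool's x, y, z in units of 25 mm (1.0 is 25 mm), then the turn, a rotation vector about the tool's x, y, z in units of 10 degrees (1.0 is 10 degrees), then the gripper's target within -1 to 1 (fully open at 1, half-way at 0, shut at -1). In form: [[[dx, dy, dz], [rx, ry, rz], jaw], ...]. A call has 1 to 20 rows; each row is the pose to reach, as a shift and turn from the pose commanded when the call began, along the tool's axes at that moment; what a row does not reach only later rows make up. A row lasts 1/8 s, in which the tool goes at most 62.5 mm and 10.7 degrees, less where a joint would pass 70% of its speed; a pose out of reach is approached as far as the arm can. A call with a gripper value outside its range is refused whole. The fingers move at their own pace and stop on an object; "force" is the grip in N (left out, the last holds). Time passes only in rows, so rows that repeat a pose let the fingers close. It gives the time, the measured TCP pose, the force and the opening at its end, in the units of the state.
- get_obs(): the state, without advancing time (a new reading comes with each control period).
- read_camera(name): name is "scene" or "side" or "wrist"; returns a dict with "color" (420x560x3 uint8, red, green, blue), "mtx" (3x3 intrinsics, pixels), "eye" and "rotation" of the camera in the world; the wrist camera has in their place "hand_eye" (4x4, takes a point from camera to tool coordinates, whose origin is the TCP and whose axes are the tool frame's). Camera axes: x right, y up, looking along -z (the intrinsics and any distortion apply to the point x, -y, -z); pixel columns grow to the right and rows downward; lengths in m; the calibration is good to about 2 mm. A picture is of the moment at which its call begins: read the wrist's pose just before it. There is no depth.
- hand_in(): hands the job in, once; it reports no verdict.
Trained networks look in the newest picture that a camera, given by its name, has taken for a name from the list of things; names that differ only in an ending like _2 or _b are one class to them, and where a whole thing is asked for, a point or a joint stands for the part that bears it (a point fixed in the world has none). Each returns a list of dicts, best first, with "conf" (0 to 1); they miss things now and then, are a little off and sometimes report something else, mostly with a low value. They report only what shows in the picture. A call takes as long as a camera call. They do not tell look-alikes from the thing itself.
- look_for(camera, query): "pixel" ([row, column] in pixels, amid what is visible of it).
- silhouettes(camera, query): "mask" (420x560 bool, what is visible of it) and "pixel" ([row, column] in pixels, amid what is visible of it).
The state is a dict: "t": time; "q": joint angles; "joint_vel": joint speeds; "joint_torque": joint torques, N m; "eef_pos": TCP position; "tool_rot": TCP orientation; "contact_force": force on the tool from outside, world axes, zero at the start; "torque": the same for the moment, N m; "gripper_width": opening from 0.0 (shut) to 1.0 (fully open).
Only numpy, scipy, OpenCV 4.12 (cv2) and the standard library are available. Lean on these libraries where they do the work, as an engineer would, in place of code of your own. Each camera call takes 0.05 s, during which the arm holds its last target.

## Task

Tidy the jeweller's work unit: with closed fingers, sweep all five silver offcuts across the wooden work top and over its open front edge so that they drop into the catch drawer, then push the drawer fully shut with the fingertips. Only push the offcuts, never pick them up or carry them, and leave the dapping block, stone jar, pliers and bottle where they stand.

Things in the scene. Friction and masses are not known exactly. Their poses are not given: they have to be found in the camera images.
- unit: fixed bench-top work unit of plain wood, 250 x 250 mm, work top 64 mm above the table. Origin: centre of its underside on the table; z up, its own -x side is the open front with the drawer (about towards the robot's right, give or take 0.3 rad). A rim 12 mm high and 20 mm wide runs along the back (+x) and both sides (y), the front has none, so the clear work top runs from x = -125 mm (front edge) to +105 mm and over y = -105 to +105 mm in this frame
- front_edge (a point): middle of the work top's open front edge, on the upper surface (x = -125, y = 0, z = 64 mm in the unit's frame); axes as the unit's
- drawer (a joint): how far the catch drawer is pulled out, m: 0 fully shut, 0.10 to 0.13 at the start, stop at 0.14. It slides along the unit's -x as it opens and sits right under the work top. Stiff-running (about 1.5 N of friction, plus 6 N per m/s), stays where it is left, no spring or latch
- drawer_front (a point): middle of the outer face of the drawer's wooden front, 21 mm above the table, moves with the drawer; axes as the unit's, so pushing along its +x shuts the drawer. The front is 244 mm wide, 16 mm thick, 5 to 47 mm above the table (only up to 38 mm in the 64 mm wide thumb notch at its middle); shut, its back lies against the front of the unit and its face stands 16 mm proud of the work top's front edge
- drawer_floor (a point): centre of the drawer's inner floor, 13 mm above the table, moves with the drawer; axes as the unit's. Inside 225 mm (x) by 212 mm (y), side walls 31 mm high above the floor (44 mm above the table)
- sprue: plain silver offcut lying anywhere on the work top (clear of the rim and the two bystanders) at the start, about 15 to 55 g, the stub of a casting: a disc 24 mm across and 6 mm thick that narrows to a 9 mm stem, 17 mm high in all, standing on the disc. Origin: centre of its underside.
- bar_end: plain silver offcut lying anywhere on the work top (clear of the rim and the two bystanders) at the start, about 15 to 55 g, a square bar end 24 x 12 x 12 mm, long side along its x. Origin: centre of its underside.
- tube_end: plain silver offcut lying anywhere on the work top (clear of the rim and the two bystanders) at the start, about 15 to 55 g, a short tube end 20 mm outside, 14 mm inside, 12 mm high, standing on its cut end. Origin: centre of its underside.
- angle: plain silver offcut lying anywhere on the work top (clear of the rim and the two bystanders) at the start, about 15 to 55 g, an L-shaped plate 26 x 24 mm over all and 10 mm thick, lying flat. Origin: on its underside, within 3 mm of the middle of the L.
- half_ring: plain silver offcut lying anywhere on the work top (clear of the rim and the two bystanders) at the start, about 15 to 55 g, half of a sawn ring lying flat, 28 mm across, 14 mm deep and 10 mm high. Origin: on its underside, near its middle.
- dapping_block: bystander: steel dapping cube, 42 mm, 0.58 kg, on the work top in one of its two back corners. Origin: centre of its underside
- stone_jar: bystander: little glass jar with a metal lid, 34 mm across, 40 mm high, on the work top in the other back corner. Origin: centre of its underside
- pliers: bystander: flat-nosed pliers with black grips, 150 mm long, 14 mm high, lying on the table just behind the unit (its +x side). Origin: near the middle, at table height
- flux_bottle: bystander: brown glass bottle, 42 mm across, 85 mm high, standing on the table just behind the unit. Origin: centre of its underside
Things that resemble listed ones, but are neither listed nor needed, are in the scene too. What is shaped like the tube_end but yellow is not meant.

How it is judged:
On the way, in this order (a step that is already met when the one before it is completed fails the run):
1. all five offcuts lie in the catch drawer, which is still pulled out (x of sprue in the frame of drawer_floor between -0.113 and 0.113 m and y of sprue in the frame of drawer_floor between -0.107 and 0.107 m and z of sprue in the frame of drawer_floor between -0.003 and 0.034 m and x of bar_end in the frame of drawer_floor between -0.113 and 0.113 m and y of bar_end in the frame of drawer_floor between -0.107 and 0.107 m and z of bar_end in the frame of drawer_floor between -0.003 and 0.034 m and x of tube_end in the frame of drawer_floor between -0.113 and 0.113 m and y of tube_end in the frame of drawer_floor between -0.107 and 0.107 m and z of tube_end in the frame of drawer_floor between -0.003 and 0.034 m and x of angle in the frame of drawer_floor between -0.113 and 0.113 m and y of angle in the frame of drawer_floor between -0.107 and 0.107 m and z of angle in the frame of drawer_floor between -0.003 and 0.034 m and x of half_ring in the frame of drawer_floor between -0.113 and 0.113 m and y of half_ring in the frame of drawer_floor between -0.107 and 0.107 m and z of half_ring in the frame of drawer_floor between -0.003 and 0.034 m and value of joint drawer above 0.05 m), for 0.2 s.
2. the drawer is pushed shut (value of joint drawer below 0.005 m), for 0.2 s.
At the end, for the whole second after the job is handed in: all five offcuts lie at rest inside the catch drawer, below its rim, and the drawer is shut to within 5 mm (x of sprue in the frame of drawer_floor between -0.113 and 0.113 m and y of sprue in the frame of drawer_floor between -0.107 and 0.107 m and z of sprue in the frame of drawer_floor between -0.003 and 0.034 m and x of bar_end in the frame of drawer_floor between -0.113 and 0.113 m and y of bar_end in the frame of drawer_floor between -0.107 and 0.107 m and z of bar_end in the frame of drawer_floor between -0.003 and 0.034 m and x of tube_end in the frame of drawer_floor between -0.113 and 0.113 m and y of tube_end in the frame of drawer_floor between -0.107 and 0.107 m and z of tube_end in the frame of drawer_floor between -0.003 and 0.034 m and x of angle in the frame of drawer_floor between -0.113 and 0.113 m and y of angle in the frame of drawer_floor between -0.107 and 0.107 m and z of angle in the frame of drawer_floor between -0.003 and 0.034 m and x of half_ring in the frame of drawer_floor between -0.113 and 0.113 m and y of half_ring in the frame of drawer_floor between -0.107 and 0.107 m and z of half_ring in the frame of drawer_floor between -0.003 and 0.034 m and linear speed of each of sprue, bar_end, tube_end, angle, half_ring below 0.02 m/s and value of joint drawer below 0.005 m); the robot touches nothing.
It fails at once if an offcut is lifted more than 20 mm off the work top (height (world z) of any of sprue, bar_end, tube_end, angle, half_ring above 0.084 m).
It fails at once if an offcut is carried out over the drawer (40 mm or more past the front edge at the height of the work top) instead of being pushed over the edge ((x of sprue in the frame of front_edge below -0.04 m and z of sprue in the frame of front_edge above -0.003 m) or (x of bar_end in the frame of front_edge below -0.04 m and z of bar_end in the frame of front_edge above -0.003 m) or (x of tube_end in the frame of front_edge below -0.04 m and z of tube_end in the frame of front_edge above -0.003 m) or (x of angle in the frame of front_edge below -0.04 m and z of angle in the frame of front_edge above -0.003 m) or (x of half_ring in the frame of front_edge below -0.04 m and z of half_ring in the frame of front_edge above -0.003 m)).
It fails at once if the dapping block, stone jar, pliers or bottle is shoved more than 12 mm or knocked over (distance of any of dapping_block, stone_jar, pliers, flux_bottle from where it was at the start of the episode above 0.012 m or angle between any of dapping_block, stone_jar, pliers, flux_bottle's own z axis and vertical above 0.4 rad).
It also fails if it takes over 72 s, if anything falls off the work surface, if the arm or the gripper's body presses on something with over 40 N, if the wrist force passes 120 N, or if a joint passes its speed limit or range.

## Working session

There is one attempt and no reset: what is moved stays moved. The work goes in short steps, Python scripts to look and compute and a tool call to move; the robot and the scene stay as the last step left them, time stands still between calls to the robot, and variables do not carry over. Pictures are saved under pics/ and viewed, and the job is handed in when it is done.

Besides the shell and the picture viewer there is one more tool, called after "Request:" as a command line: name --argument value ..., lists and objects as JSON in quotes. apply_moves: Moves the arm, as the interface text tells. Its arguments: {"type":"object","properties":{"moves":{"type":"array"},"force":{"type":"number"}},"required":["moves"]}

```bash
mkdir -p pics; ls; python3 - <<'E'
from station import *
import cv2
o=get_obs(); print({k:(v if not hasattr(v,'round') else v.round(3)) for k,v in o.items()}); print(tcp_to_tips)
for n in ["scene","side","wrist"]:
    c=read_camera(n); cv2.imwrite(f"pics/{n}0.png",c["color"][:,:,::-1])
    print(n,{k:v for k,v in c.items() if k!="color"})
E
```

```text
pics
{'t': 0.0, 'q': array([-1.213,  0.478,  0.022,  1.556, -0.011,  1.109, -0.083]), 'joint_vel': array([-0.002,  0.002,  0.001, -0.001,  0.001,  0.001, -0.   ]), 'joint_torque': array([ 0.0000e+00, -5.9647e+01,  1.6080e+00, -2.8120e+01,  1.3000e-02,
        1.0000e-02,  0.0000e+00]), 'eef_pos': array([0.303, 0.603, 0.303]), 'tool_rot': array([ 0.001,  0.851,  0.525, -0.001]), 'contact_force': array([1.231, 0.286, 0.296]), 'torque': array([ 0.053, -0.017, -0.037]), 'gripper_width': 0.9967784042489717}
0.0726
scene {'mtx': array([[490.15235255,   0.        , 284.64174344],
       [  0.        , 490.15235255, 210.20327737],
       [  0.        ,   0.        ,   1.        ]]), 'eye': array([0.86799154, 0.49790714, 0.60908048]), 'rotation': array([0.28676665, 0.10661431, 0.35113066, 0.8849325 ])}
side {'mtx': array([[469.48869106,   0.        , 274.09388138],
       [  0.        , 469.48869106, 214.23162459],
       [  0.        ,   0.        ,   1.        ]]), 'eye': array([ 0.52725578, -0.56295201,  0.66472171]), 'rotation': array([ 0.9126148 ,  0.40444659, -0.01704088, -0.05715596])}
wrist {'mtx': array([[293.17544822,   0.        , 281.51653208],
       [  0.        , 293.17544822, 206.04570542],
       [  0.        ,   0.        ,   1.        ]]), 'hand_eye': array([[ 9.99998951e-01,  1.38458070e-03,  4.25694518e-04,
         1.26059757e-05],
       [ 1.44853588e-03, -9.56816653e-01, -2.90688483e-01,
        -7.35995664e-02],
       [ 4.82994156e-06,  2.90688795e-01, -9.56817655e-01,
        -6.88912974e-02],
       [ 0.00000000e+00,  0.00000000e+00,  0.00000000e+00,
         1.00000000e+00]])}
```

View pics/scene0.png

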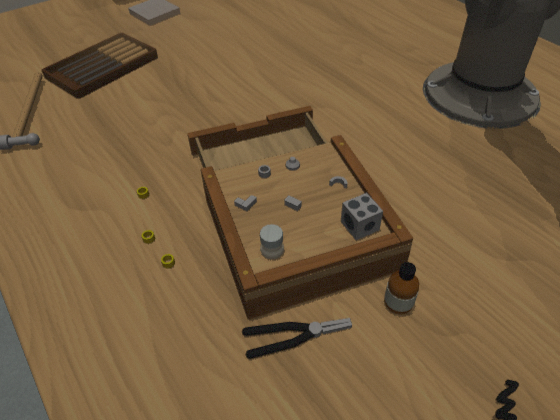

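View pics/side0.png

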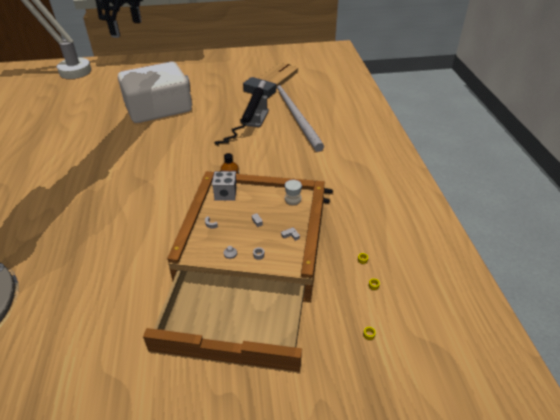

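View pics/wrist0.png

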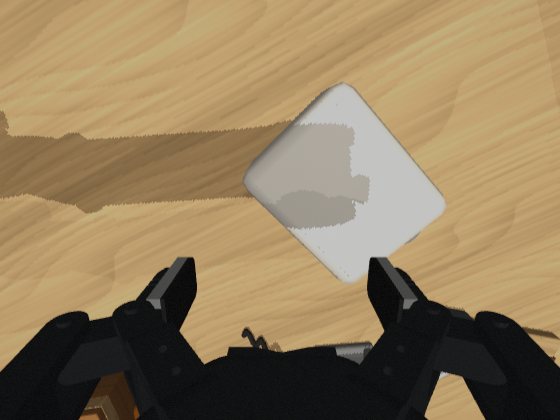

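The scene view shows the unit with five silver offcuts: tube (171,265), sprue (162,293), half ring (182,339), angle or bar (202,246) and bar (203,293). The yellow rings lie outside, on the table at (192,143), (236,148) and (261,168). The dapping block is at (215,361) and the jar at (240,271). I'll enlarge for corners and identity.

```bash
cat > h.py <<'E'
import numpy as np
from scipy.spatial.transform import Rotation as R
def rot(q): return R.from_quat([q[1],q[2],q[3],q[0]]).as_matrix()
def ray(c,rc):
    K=c["mtx"]; r,cc=rc
    d=np.array([(cc-K[0,2])/K[0,0],-(r-K[1,2])/K[1,1],-1.0])
    return rot(c["rotation"])@d
def onz(c,rc,z):
    d=ray(c,rc); return c["eye"]+d*(z-c["eye"][2])/d[2]
def proj(c,P):
    p=(np.atleast_2d(P)-c["eye"])@rot(c["rotation"]); K=c["mtx"]
    return np.c_[K[1,2]-K[1,1]*p[:,1]/-p[:,2]*1.0, K[0,2]+K[0,0]*p[:,0]/-p[:,2]]
E
python3 - <<'E'
import cv2
a=cv2.imread("pics/scene0.png")[95:305,180:415]; cv2.imwrite("pics/s_crop.png",cv2.resize(a,None,fx=2.8,fy=2.8,interpolation=cv2.INTER_CUBIC))
a=cv2.imread("pics/side0.png")[165:370,140:340]; cv2.imwrite("pics/d_crop.png",cv2.resize(a,None,fx=2.9,fy=2.9,interpolation=cv2.INTER_CUBIC))
E
python3 - <<'E'
from station import *
from h import *
for n in ["scene","side"]:
    c=read_camera(n)
    for q,z in [("sprue",.07),("bar_end",.07),("tube_end",.07),("angle",.069),("half_ring",.069),("dapping_block",.085),("stone_jar",.084),("pliers",.007),("flux_bottle",.04)]:
        for d in silhouettes(n,q)[:3]:
            print(n,q,round(d["conf"],2),np.round(d["pixel"]),int(d["mask"].sum()),onz(c,d["pixel"],z).round(3))
E
```

```text
scene sprue 0.64 [163. 295.] 142 [0.504 0.008 0.07 ]
scene sprue 0.4 [212. 289.] 27391 [0.577 0.092 0.07 ]
scene bar_end 0.48 [204. 293.] 136 [0.564 0.082 0.07 ]
scene tube_end 0.66 [173. 265.] 117 [ 0.557 -0.001  0.07 ]
scene tube_end 0.54 [263. 169.] 159 [0.767 0.071 0.07 ]
scene tube_end 0.43 [235. 147.] 123 [0.769 0.007 0.07 ]
scene angle 0.58 [205. 242.] 193 [0.626 0.036 0.069]
scene stone_jar 0.67 [241. 273.] 728 [0.635 0.134 0.084]
scene pliers 0.77 [329. 291.] 1892 [0.67  0.222 0.007]
scene pliers 0.38 [291. 403.] 1268 [0.501 0.268 0.007]
scene flux_bottle 0.64 [292. 406.] 1320 [0.52  0.284 0.04 ]
scene flux_bottle 0.52 [180. 334.] 84 [0.456 0.054 0.04 ]
scene flux_bottle 0.23 [241. 272.] 664 [0.616 0.102 0.04 ]
side sprue 0.53 [254. 231.] 155 [ 0.509 -0.004  0.07 ]
side sprue 0.5 [319. 231.] 12292 [ 0.502 -0.137  0.07 ]
side bar_end 0.63 [218. 257.] 77 [0.563 0.083 0.07 ]
side tube_end 0.69 [333. 373.] 104 [ 0.709 -0.189  0.07 ]
side angle 0.74 [232. 290.] 157 [0.618 0.037 0.069]
side angle 0.54 [196. 327.] 80 [0.706 0.13  0.069]
side half_ring 0.56 [226. 212.] 82 [0.479 0.073 0.069]
side dapping_block 0.66 [187. 226.] 656 [0.51  0.163 0.085]
side stone_jar 0.6 [191. 295.] 328 [0.642 0.134 0.084]
side pliers 0.47 [193. 328.] 63 [0.727 0.21  0.007]
side flux_bottle 0.7 [165. 226.] 238 [0.51  0.299 0.04 ]
```

View pics/s_crop.png

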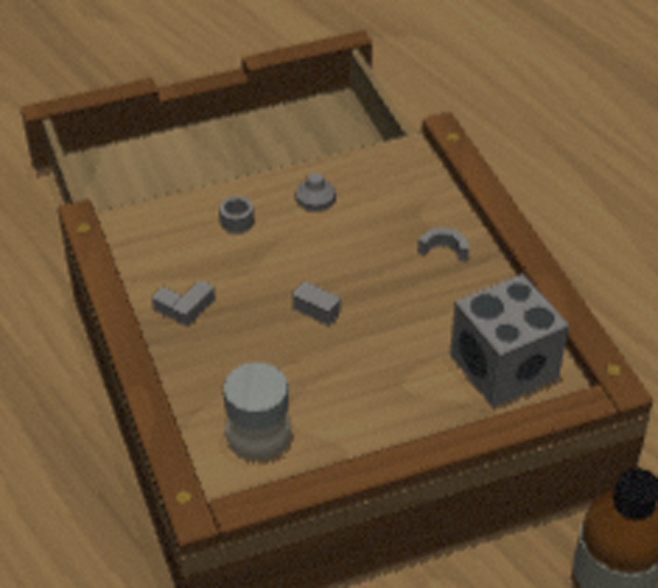

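View pics/d_crop.png

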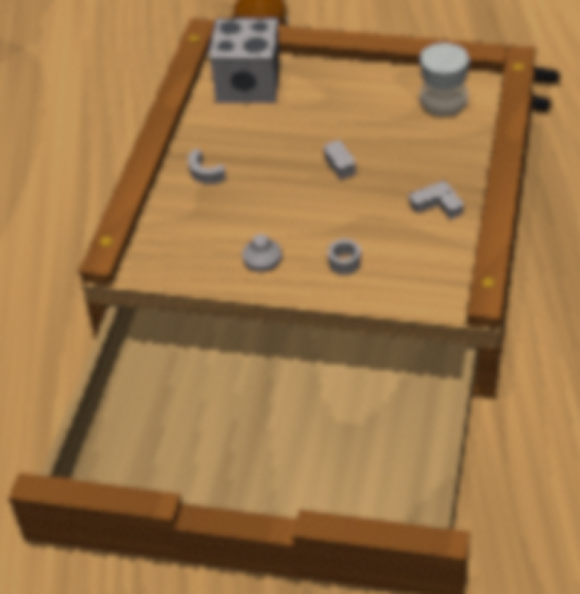

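The crops show all five offcuts on the work top. The silver tube sits near the front middle with the sprue beside it, and the yellow rings are off the unit. Next I'll fit the unit pose from the rim corners.

```bash
cat > fit.py <<'E'
from station import *
from h import *
import json
from scipy.optimize import least_squares
S=read_camera("scene"); D=read_camera("side")
side=lambda x,y:(165+y/2.9,140+x/2.9); sc=lambda x,y:(95+y/2.8,180+x/2.8)
Lc=np.array([[-125,125],[125,125],[125,-125],[-125,-125]])/1000
obs=[(D,[side(83,272),side(190,20),side(535,48),side(500,318)]),(S,[sc(425,118),sc(648,405),sc(180,545),sc(60,205)])]
def W(p,L,z):
    c,s=np.cos(p[2]),np.sin(p[2]); L=np.atleast_2d(L)
    return np.c_[p[0]+c*L[:,0]-s*L[:,1],p[1]+s*L[:,0]+c*L[:,1],np.full(len(L),z)]
def inv(p,P):
    c,s=np.cos(p[2]),np.sin(p[2]); d=np.asarray(P)[...,:2]-p[:2]
    return np.stack([c*d[...,0]+s*d[...,1],-s*d[...,0]+c*d[...,1]],-1)
f=lambda p:np.concatenate([(proj(c,W(p,Lc,.076))-np.array(o)).ravel() for c,o in obs])
if __name__=="__main__":
    r=least_squares(f,[.56,.06,1.57]); p=r.x; print(p,r.fun.round(1))
    json.dump(list(p),open("unit.json","w"))
    print("drawer face top corners", [inv(p,onz(D,side(*a),.047)).round(4) for a in [(15,505),(468,557)]])
    print("drawer front back-top scene", [inv(p,onz(S,sc(*a),.047)).round(4) for a in [(45,118),(370,50)]])
    # offcuts pixel centres at about mid-height
    for n,z,a,b in [("sprue",.067,(262,257),(315,197)),("bar",.07,(340,159),(317,302)),("tube",.07,(344,256),(237,214)),("angle",.069,(437,198),(185,302)),("half",.069,(206,168),(444,242)),("block",.106,(245,37),(509,313)),("jar",.104,(444,58),(257,385))]:
        A=onz(D,side(*a),z);B=onz(S,sc(*b),z); print(n,A.round(3),B.round(3),"unit",(1000*inv(p,A)).round(),(1000*inv(p,B)).round())
E
python3 fit.py
```

```text
[0.55605501 0.08357089 1.30439051] [-0.6 -1.  -1.7 -0.4 -1.9  0.6 -1.3  2.2 -3.5  6.2 -3.   0.6  0.1 -1.9
  0.3 -4.1]
drawer face top corners [array([-0.2651,  0.1199]), array([-0.2625, -0.1184])]
drawer front back-top scene [array([-0.2427, -0.1035]), array([-0.2343,  0.1228])]
sprue [0.509 0.001 0.067] [0.509 0.007 0.067] unit [-92.  24.] [-86.  25.]
bar [0.563 0.077 0.07 ] [0.561 0.08  0.07 ] unit [-4. -8.] [-2. -5.]
tube [ 0.557 -0.008  0.07 ] [ 0.556 -0.005  0.07 ] unit [-88. -25.] [-85. -23.]
angle [0.619 0.035 0.069] [0.618 0.036 0.069] unit [-30. -74.] [-29. -73.]
half [0.477 0.081 0.069] [0.474 0.084 0.069] unit [-23.  76.] [-22.  79.]
block [0.509 0.166 0.106] [0.508 0.171 0.106] unit [67. 68.] [72. 70.]
jar [0.637 0.129 0.104] [0.636 0.134 0.104] unit [ 65. -67.] [ 70. -64.]
```

```bash
sed -i 's/sc(425,118),sc(648/sc(453,114),sc(648/' fit.py; python3 fit.py; python3 - <<'E'
from fit import *
import cv2
p=json.load(open("unit.json"))
for n,c in (("scene",S),("side",D)):
    im=c["color"][:,:,::-1].copy()
    for L,z in [(Lc,.076),(np.array([[-125,105],[105,105],[105,-105],[-125,-105]])/1000,.064)]:
        q=proj(c,W(p,L,z))[:,::-1]; cv2.polylines(im,[np.int32(q*8)],True,(0,0,255),1,cv2.LINE_AA,3)
    im=im[90:370,130:430]; cv2.imwrite(f"pics/ov_{n}.png",cv2.resize(im,None,fx=2,fy=2))
a=[cv2.imread(f"pics/ov_{n}.png") for n in("scene","side")]
cv2.imwrite("pics/ov.png",cv2.resize(np.hstack(a),None,fx=.66,fy=.66,interpolation=cv2.INTER_AREA))
E
```

```text
[0.55450793 0.08507273 1.29064723] [-2.  -2.5 -2.5 -0.2 -1.7  0.5 -1.2 -0.  -1.6 -1.3 -1.6  1.7 -0.4 -1.9
 -0.5 -2. ]
drawer face top corners [array([-0.2677,  0.1144]), array([-0.2618, -0.1239])]
drawer front back-top scene [array([-0.2423, -0.1087]), array([-0.237 ,  0.1176])]
sprue [0.509 0.001 0.067] [0.509 0.007 0.067] unit [-94.  21.] [-87.  22.]
bar [0.563 0.077 0.07 ] [0.561 0.08  0.07 ] unit [ -5. -10.] [-3. -7.]
tube [ 0.557 -0.008  0.07 ] [ 0.556 -0.005  0.07 ] unit [-88. -28.] [-86. -26.]
angle [0.619 0.035 0.069] [0.618 0.036 0.069] unit [-30. -76.] [-29. -75.]
half [0.477 0.081 0.069] [0.474 0.084 0.069] unit [-25.  73.] [-24.  77.]
block [0.509 0.166 0.106] [0.508 0.171 0.106] unit [66. 67.] [70. 69.]
jar [0.637 0.129 0.104] [0.636 0.134 0.104] unit [ 65. -68.] [ 70. -65.]
```

View pics/ov.png

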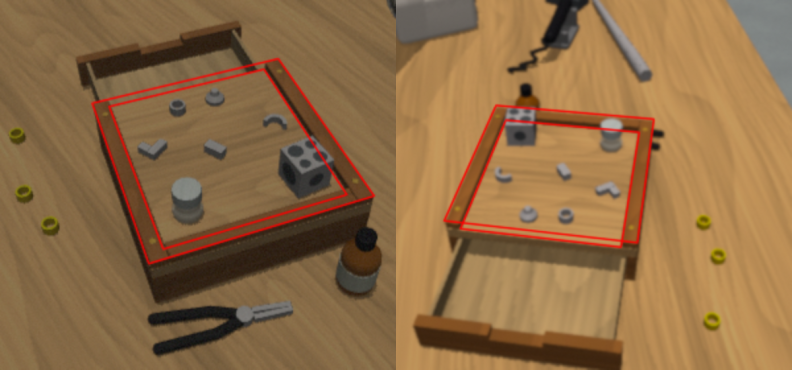

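```bash
cat > mv.py <<'E'
# usage: mv.py ux uy tipz(mm)  -> shift in tool axes in units of 25 mm, turn about tool z in units of 10deg to align tool y with unit -x
import sys,json
from station import *
from h import *
p=json.load(open("unit.json")); o=get_obs()
ux,uy,tz=[float(a)/1000 for a in sys.argv[1:4]]
c,s=np.cos(p[2]),np.sin(p[2])
T=np.array([p[0]+c*ux-s*uy,p[1]+s*ux+c*uy,tz+tcp_to_tips])
Rm=rot(o["tool_rot"]); e=o["eef_pos"]
print("t",o["t"],"target",T.round(4),"shift",(Rm.T@(T-e)/.025).round(2))
yd=-np.array([c,s,0]); rv=R.from_matrix(Rm.T@np.c_[np.cross(yd,[0,0,-1]),yd,[0,0,-1]]).as_rotvec(); print("turn",(np.rad2deg(rv)/10).round(2))
d=e[:2]-p[:2]; print("now unit tip mm",(1000*np.array([c*d[0]+s*d[1],-s*d[0]+c*d[1],e[2]-tcp_to_tips])).round(1),"F",o["contact_force"].round(1),"w",round(o["gripper_width"],3),"q",o["q"].round(2))
E
python3 mv.py -58 -27 90
```

```text
t 1.45 target [0.5644 0.0219 0.1626] shift [-16.08  19.78   5.65]
turn [-0.   -0.    7.94]
now unit tip mm [428.3 384.8 231.4] F [-0.   0.  -0.3] w 1.004 q [-1.21  0.48  0.02  1.56 -0.01  1.11 -0.08]
```

Request:
apply_moves --moves '[[[-2, 2.5, 0], [0, 0, 1], -1], [[-4, 5, 0], [0, 0, 2], -1], [[-5.5, 7, 0], [0, 0, 3], -1], [[-7, 8.5, 0], [0, 0, 4], -1], [[-8.5, 10.5, 0], [0, 0, 5], -1], [[-10, 12.5, 0.5], [0, 0, 6], -1], [[-12, 14.5, 1], [0, 0, 7], -1], [[-14, 17, 2], [0, 0, 7.94], -1], [[-15.5, 19, 3], [0, 0, 7.94], -1], [[-16.08, 19.78, 3], [0, 0, 7.94], -1], [[-16.08, 19.78, 3], [0, 0, 7.94], -1], [[-16.08, 19.78, 4], [0, 0, 7.94], -1], [[-16.08, 19.78, 4], [0, 0, 7.94], -1], [[-16.08, 19.78, 4], [0, 0, 7.94], -1]]'

```text
t: 3.2
eef_pos: [0.5647, 0.0223, 0.2045]
tool_rot: [-0.0, 0.99, -0.14, 0.0]
contact_force: [0.5, 0.2, -0.1]
gripper_width: 0.001
```

```bash
python3 mv.py -58 -27 68; python3 - <<'E'
from station import *
import cv2,numpy as np
a=[read_camera(n)["color"][:,:,::-1] for n in("wrist","side")]
cv2.imwrite("pics/w1.png",cv2.resize(np.hstack(a),(800,300)))
E
```

```text
t 3.2 target [0.5644 0.0219 0.1406] shift [-0.01  0.02  2.56]
turn [-0. -0.  0.]
now unit tip mm [-57.5 -27.1 131.9] F [ 0.5  0.2 -0.1] w 0.001 q [-0.5   0.44  0.45  1.94 -0.26  0.82 -0.19]
```

View pics/w1.png

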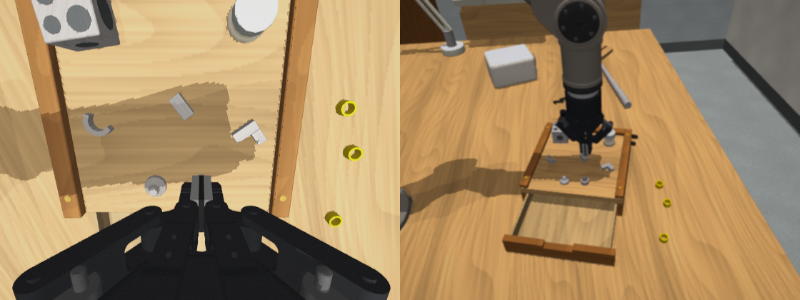

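The tool is aligned with the unit; in the wrist view its rims run vertical. The closed fingers stand behind the tube, with the sprue at about (185,155) to their left. I'll descend and push the tube.

Request:
apply_moves --moves '[[[0, 0, 0.8], [0, 0, 0], -1], [[0, 0, 1.6], [0, 0, 0], -1], [[0, 0, 2.2], [0, 0, 0], -1], [[0, 0, 2.56], [0, 0, 0], -1], [[0, 0, 2.56], [0, 0, 0], -1]]'

```text
t: 3.92
eef_pos: [0.5643, 0.0219, 0.1397]
tool_rot: [0.0, 0.99, -0.14, -0.0]
contact_force: [1.0, -0.4, 0.1]
gripper_width: -0.0
```

```bash
python3 mv.py -58 -27 68; cat > look.py <<'E'
import sys,cv2,numpy as np
from station import *
n=sys.argv[1]
a=read_camera("side")["color"][160:380,130:370,::-1]; b=read_camera("scene")["color"][85:305,180:420,::-1]
cv2.imwrite(f"pics/{n}.png",cv2.resize(np.hstack([a,b]),(800,367),interpolation=cv2.INTER_CUBIC))
E
python3 look.py l1
```

```text
t 3.925 target [0.5644 0.0219 0.1406] shift [ 0.   -0.   -0.04]
turn [ 0.  0. -0.]
now unit tip mm [-58.  -26.9  67.1] F [ 1.  -0.4  0.1] w -0.0 q [-0.46  0.54  0.4   1.97 -0.32  0.69 -0.14]
```

View pics/l1.png

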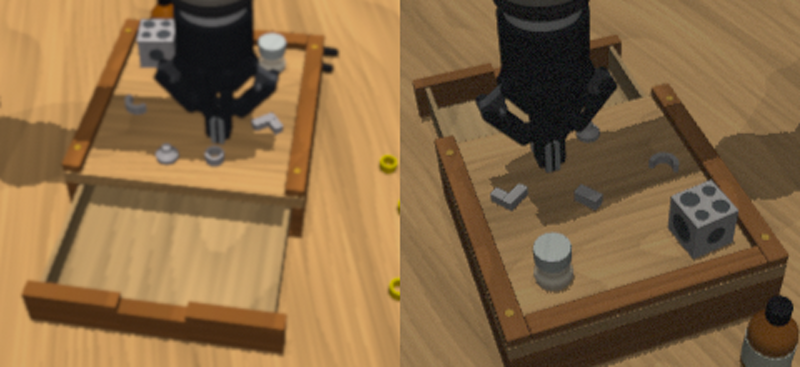

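Side view: the fingers (col 217) stand directly behind the tube (col 214). Pushing.

Request:
apply_moves --moves '[[[-0.05, 0.2, 0], [0, 0, 0], -1], [[-0.05, 0.4, 0], [0, 0, 0], -1], [[-0.05, 0.65, 0], [0, 0, 0], -1], [[-0.05, 0.9, 0], [0, 0, 0], -1], [[-0.05, 1.15, 0], [0, 0, 0], -1], [[-0.05, 1.4, 0], [0, 0, 0], -1], [[-0.05, 1.65, 0], [0, 0, 0], -1], [[-0.05, 1.9, 0], [0, 0, 0], -1], [[-0.05, 2.15, 0], [0, 0, 0], -1], [[-0.05, 2.4, 0], [0, 0, 0], -1], [[-0.05, 2.65, 0], [0, 0, 0], -1], [[-0.05, 2.85, 0], [0, 0, 0], -1], [[-0.05, 2.85, 0], [0, 0, 0], -1], [[-0.05, 2.85, 0], [0, 0, 0], -1]]'

```text
t: 5.78
eef_pos: [0.5435, -0.0461, 0.1399]
tool_rot: [-0.0, 0.99, -0.14, -0.0]
contact_force: [0.7, 0.6, -0.3]
gripper_width: -0.003
```

```bash
python3 mv.py -60 22 90;python3 look.py l2
```

```text
t 5.775 target [0.5168 0.0335 0.1626] shift [-1.91 -2.76 -0.91]
turn [-0.  0. -0.]
now unit tip mm [-129.1  -25.7   67.3] F [ 0.7  0.6 -0.3] w -0.003 q [-0.35  0.51  0.41  2.02 -0.32  0.67 -0.02]
```

View pics/l2.png

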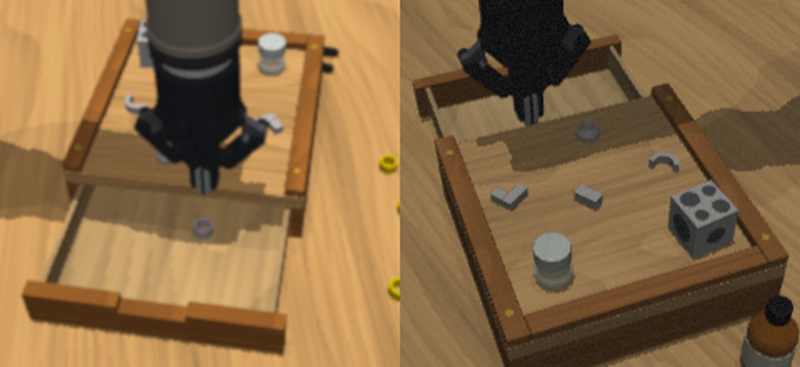

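The tube lies in the drawer at about (228,203). Sprue next.

Request:
apply_moves --moves '[[[0, 0, -0.9], [0, 0, 0], -1], [[0, 0, -1.7], [0, 0, 0], -1], [[-0.7, -1.0, -1.8], [0, 0, 0], -1], [[-1.5, -2.2, -1.8], [0, 0, 0], -1], [[-1.9, -2.84, -1.8], [0, 0, 0], -1], [[-1.9, -2.84, -1.8], [0, 0, 0], -1], [[-1.9, -2.84, -0.9], [0, 0, 0], -1], [[-1.9, -2.84, -0.3], [0, 0, 0], -1], [[-1.9, -2.84, 0], [0, 0, 0], -1], [[-1.9, -2.84, 0], [0, 0, 0], -1]]'

```text
t: 7.12
eef_pos: [0.5174, 0.0346, 0.1395]
tool_rot: [0.0, 0.99, -0.14, -0.0]
contact_force: [0.1, 0.2, 0.0]
gripper_width: 0.002
```

```bash
python3 mv.py -58 22 68;python3 look.py l3
```

```text
t 7.125 target [0.5173 0.0354 0.1406] shift [-0.01 -0.03 -0.05]
turn [ 0.    0.   -0.01]
now unit tip mm [-58.8  21.7  66.9] F [0.1 0.2 0. ] w 0.002 q [-0.51  0.48  0.4   2.08 -0.31  0.64 -0.18]
```

View pics/l3.png

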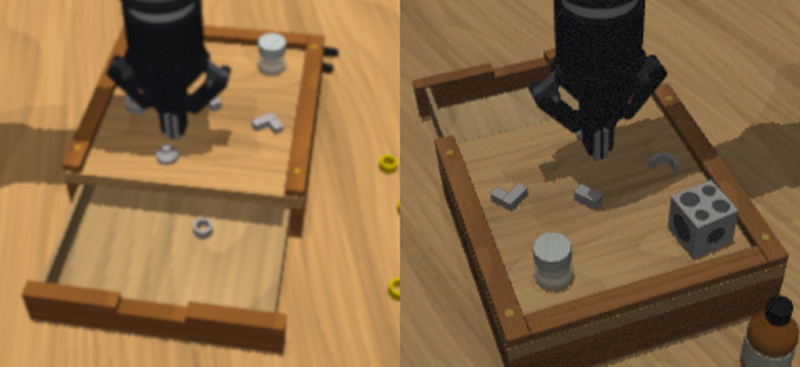

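The sprue (155,167) lies straight ahead of the fingers (130,172) along the push direction. Pushing.

Request:
apply_moves --moves '[[[0, 0.2, 0], [0, 0, 0], -1], [[0, 0.4, 0], [0, 0, 0], -1], [[0, 0.6, 0], [0, 0, 0], -1], [[0, 0.85, 0], [0, 0, 0], -1], [[0, 1.1, 0], [0, 0, 0], -1], [[0, 1.35, 0], [0, 0, 0], -1], [[0, 1.6, 0], [0, 0, 0], -1], [[0, 1.85, 0], [0, 0, 0], -1], [[0, 2.1, 0], [0, 0, 0], -1], [[0, 2.35, 0], [0, 0, 0], -1], [[0, 2.6, 0], [0, 0, 0], -1], [[0, 2.8, 0], [0, 0, 0], -1], [[0, 2.8, 0], [0, 0, 0], -1], [[0, 2.8, 0], [0, 0, 0], -1]]'

```text
t: 8.98
eef_pos: [0.4981, -0.032, 0.1398]
tool_rot: [-0.0, 0.99, -0.14, -0.0]
contact_force: [0.3, -0.5, -0.6]
gripper_width: 0.001
```

```bash
python3 mv.py 3 -75 68;python3 look.py l4
```

```text
t 8.975 target [0.6274 0.0672 0.1406] shift [ 3.87 -5.25 -0.03]
turn [-0.  0. -0.]
now unit tip mm [-128.1   21.9   67.2] F [ 0.3 -0.5 -0.6] w 0.001 q [-0.39  0.45  0.4   2.12 -0.3   0.62 -0.05]
```

View pics/l4.png

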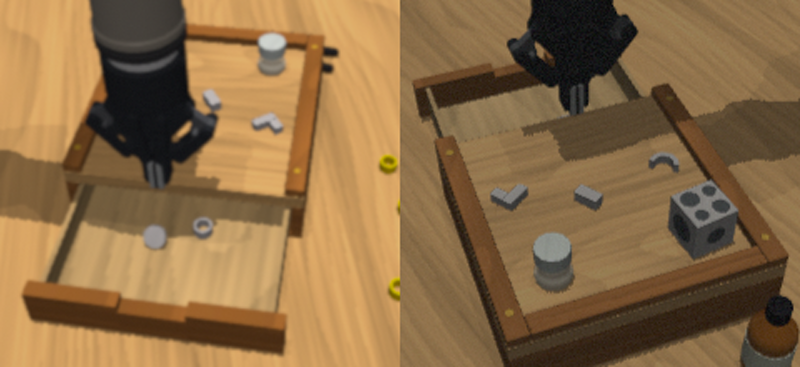

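Sprue is in the drawer too, lying upside down at (237,155). Next is the angle at unit (-30,-75).

Request:
apply_moves --moves '[[[0, 0, -1.0], [0, 0, 0], -1], [[0, 0, -1.8], [0, 0, 0], -1], [[0.8, -1.1, -1.8], [0, 0, 0], -1], [[1.9, -2.6, -1.8], [0, 0, 0], -1], [[3.0, -4.2, -1.8], [0, 0, 0], -1], [[3.87, -5.33, -1.8], [0, 0, 0], -1], [[3.87, -5.33, -1.8], [0, 0, 0], -1], [[3.87, -5.33, -1.8], [0, 0, 0], -1], [[3.87, -5.33, -0.9], [0, 0, 0], -1], [[3.87, -5.33, -0.3], [0, 0, 0], -1], [[3.87, -5.33, 0], [0, 0, 0], -1], [[3.87, -5.33, 0], [0, 0, 0], -1]]'

```text
t: 10.58
eef_pos: [0.6276, 0.0687, 0.1395]
tool_rot: [0.0, 0.99, -0.14, -0.0]
contact_force: [0.1, -0.2, 0.8]
gripper_width: 0.003
```

```bash
python3 mv.py 5 -75 68;python3 look.py l5
```

```text
t 10.575 target [0.628  0.0691 0.1406] shift [ 0.01 -0.02 -0.04]
turn [ 0.    0.01 -0.01]
now unit tip mm [  4.5 -74.8  66.9] F [ 0.1 -0.2  0.8] w 0.003 q [-0.49  0.63  0.39  1.81 -0.33  0.77 -0.21]
```

View pics/l5.png

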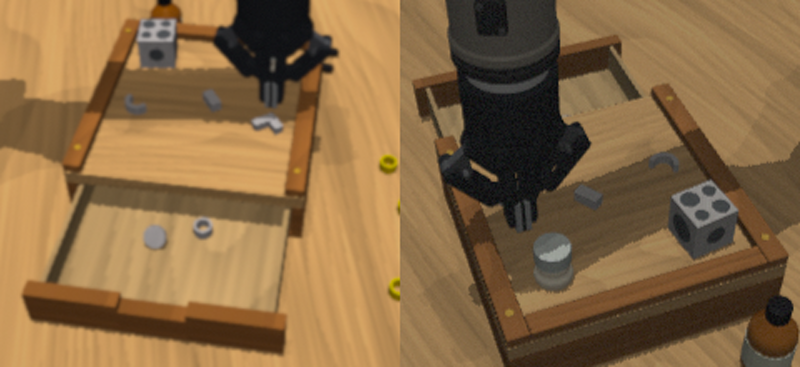

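Fingers stand behind the apex of the L and clear of the jar. Pushing part-way, then looking.

Request:
apply_moves --moves '[[[0, 0.2, 0], [0, 0, 0], -1], [[0, 0.45, 0], [0, 0, 0], -1], [[0, 0.7, 0], [0, 0, 0], -1], [[0, 0.95, 0], [0, 0, 0], -1], [[0, 1.2, 0], [0, 0, 0], -1], [[0, 1.45, 0], [0, 0, 0], -1], [[0, 1.7, 0], [0, 0, 0], -1], [[0, 1.95, 0], [0, 0, 0], -1], [[0, 2.2, 0], [0, 0, 0], -1], [[0, 2.2, 0], [0, 0, 0], -1]]'

```text
t: 11.92
eef_pos: [0.6125, 0.0153, 0.1399]
tool_rot: [0.0, 0.99, -0.14, -0.0]
contact_force: [-1.0, 0.6, -0.3]
gripper_width: 0.001
```

```bash
python3 mv.py -130 -75 68;python3 look.py l6
```

```text
t 11.925 target [ 0.5906 -0.0606  0.1406] shift [ 0.    3.16 -0.03]
turn [ 0.    0.   -0.01]
now unit tip mm [-51.  -75.   67.3] F [-1.   0.6 -0.3] w 0.001 q [-0.41  0.6   0.39  1.86 -0.32  0.75 -0.13]
```

View pics/l6.png

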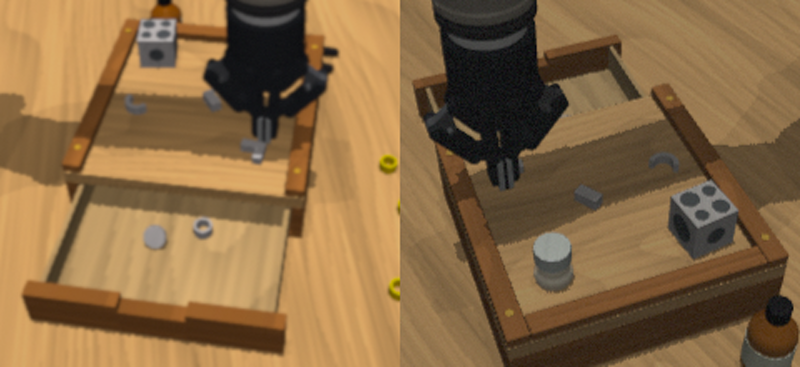

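The L has settled with one arm flat on the fingers at (150,255), so the contact is stable. Continuing.

Request:
apply_moves --moves '[[[0, 0.25, 0], [0, 0, 0], -1], [[0, 0.5, 0], [0, 0, 0], -1], [[0, 0.75, 0], [0, 0, 0], -1], [[0, 1.0, 0], [0, 0, 0], -1], [[0, 1.25, 0], [0, 0, 0], -1], [[0, 1.5, 0], [0, 0, 0], -1], [[0, 1.75, 0], [0, 0, 0], -1], [[0, 2.0, 0], [0, 0, 0], -1], [[0, 2.25, 0], [0, 0, 0], -1], [[0, 2.5, 0], [0, 0, 0], -1], [[0, 2.75, 0], [0, 0, 0], -1], [[0, 2.95, 0], [0, 0, 0], -1], [[0, 3.1, 0], [0, 0, 0], -1], [[0, 3.1, 0], [0, 0, 0], -1]]'

```text
t: 13.78
eef_pos: [0.5904, -0.059, 0.1394]
tool_rot: [0.0, 0.99, -0.14, -0.001]
contact_force: [0.6, -0.4, -0.7]
gripper_width: 0.0
```

```bash
python3 mv.py 22 -8 68;python3 look.py l7
```

```text
t 13.775 target [0.5683 0.104  0.1406] shift [-2.66 -6.02 -0.05]
turn [ 0.01  0.01 -0.01]
now unit tip mm [-128.6  -74.3   66.8] F [ 0.6 -0.4 -0.7] w 0.0 q [-0.3   0.58  0.39  1.9  -0.32  0.73 -0.01]
```

View pics/l7.png

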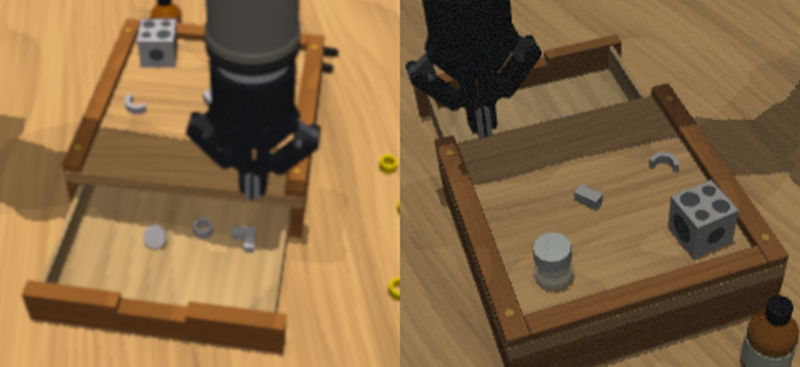

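Angle is in the drawer at (238,245). Next is the bar end at unit (-4,-8).

Request:
apply_moves --moves '[[[0, 0, -1.0], [0, 0, 0], -1], [[0, 0, -1.8], [0, 0, 0], -1], [[-0.5, -1.1, -1.8], [0, 0, 0], -1], [[-1.1, -2.6, -1.8], [0, 0, 0], -1], [[-1.9, -4.3, -1.8], [0, 0, 0], -1], [[-2.6, -6.1, -1.8], [0, 0, 0], -1], [[-2.6, -6.1, -1.8], [0, 0, 0], -1], [[-2.6, -6.1, -1.8], [0, 0, 0], -1], [[-2.6, -6.1, -0.9], [0, 0, 0], -1], [[-2.6, -6.1, -0.3], [0, 0, 0], -1], [[-2.6, -6.1, -0.02], [0, 0, 0], -1], [[-2.6, -6.1, -0.02], [0, 0, 0], -1]]'

```text
t: 15.38
eef_pos: [0.571, 0.1057, 0.14]
tool_rot: [0.0, 0.99, -0.14, -0.0]
contact_force: [-0.4, -0.6, 0.6]
gripper_width: -0.0
```

```bash
python3 mv.py 24 -8 68;python3 look.py l8
```

```text
t 15.375 target [0.5688 0.1059 0.1406] shift [-0.09  0.01 -0.02]
turn [ 0.    0.   -0.01]
now unit tip mm [ 24.4 -10.1  67.4] F [-0.4 -0.6  0.6] w -0.0 q [-0.58  0.56  0.38  1.93 -0.31  0.71 -0.3 ]
```

View pics/l8.png

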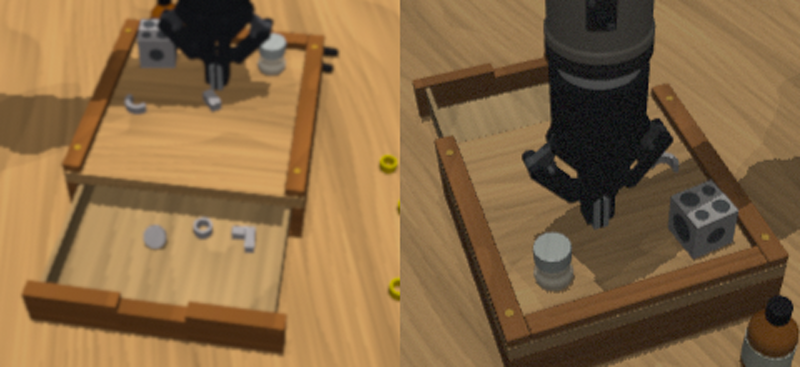

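The bar (100,212) is straight ahead of the fingers. Pushing part-way.

Request:
apply_moves --moves '[[[-0.08, 0.2, 0], [0, 0, 0], -1], [[-0.08, 0.4, 0], [0, 0, 0], -1], [[-0.08, 0.6, 0], [0, 0, 0], -1], [[-0.08, 0.8, 0], [0, 0, 0], -1], [[-0.08, 1.0, 0], [0, 0, 0], -1], [[-0.08, 1.25, 0], [0, 0, 0], -1], [[-0.08, 1.5, 0], [0, 0, 0], -1], [[-0.08, 1.75, 0], [0, 0, 0], -1], [[-0.08, 2.0, 0], [0, 0, 0], -1], [[-0.08, 2.25, 0], [0, 0, 0], -1], [[-0.08, 2.25, 0], [0, 0, 0], -1]]'

```text
t: 16.85
eef_pos: [0.5534, 0.052, 0.1404]
tool_rot: [0.0, 0.99, -0.14, -0.0]
contact_force: [0.5, 0.4, -0.8]
gripper_width: -0.002
```

```bash
python3 mv.py -129 -8 68;python3 look.py l9
```

```text
t 16.85 target [ 0.5265 -0.0411  0.1406] shift [ 0.    3.88 -0.01]
turn [ 0.    0.   -0.01]
now unit tip mm [-32.1  -8.1  67.8] F [ 0.5  0.4 -0.8] w -0.002 q [-0.5   0.52  0.38  1.99 -0.3   0.68 -0.21]
```

View pics/l9.png

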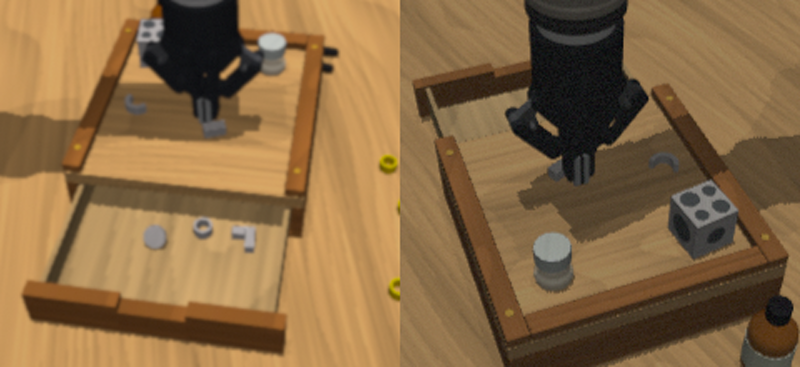

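The bar now lies flat on the face but about 9 mm off-centre to the right (128,214 against fingers at 206). I'll back off, re-centre and resume.

Request:
apply_moves --moves '[[[0, -0.25, 0], [0, 0, 0], -1], [[0.2, -0.25, 0], [0, 0, 0], -1], [[0.36, -0.25, 0], [0, 0, 0], -1], [[0.36, 0, 0], [0, 0, 0], -1], [[0.36, 0.25, 0], [0, 0, 0], -1], [[0.36, 0.5, 0], [0, 0, 0], -1], [[0.36, 0.75, 0], [0, 0, 0], -1], [[0.36, 1.0, 0], [0, 0, 0], -1], [[0.36, 1.25, 0], [0, 0, 0], -1], [[0.36, 1.5, 0], [0, 0, 0], -1], [[0.36, 1.75, 0], [0, 0, 0], -1], [[0.36, 2.0, 0], [0, 0, 0], -1], [[0.36, 2.0, 0], [0, 0, 0], -1]]'

```text
t: 18.58
eef_pos: [0.5482, 0.0016, 0.1404]
tool_rot: [0.0, 0.99, -0.14, -0.0]
contact_force: [-0.7, -0.9, 0.2]
gripper_width: 0.001
```

```bash
python3 mv.py -129 -17 68;python3 look.py l10
```

```text
t 18.575 target [ 0.5352 -0.0436  0.1406] shift [ 0.    1.88 -0.01]
turn [ 0.    0.   -0.01]
now unit tip mm [-82.  -17.   67.8] F [-0.7 -0.9  0.2] w 0.001 q [-0.42  0.51  0.38  2.01 -0.3   0.67 -0.12]
```

View pics/l10.png

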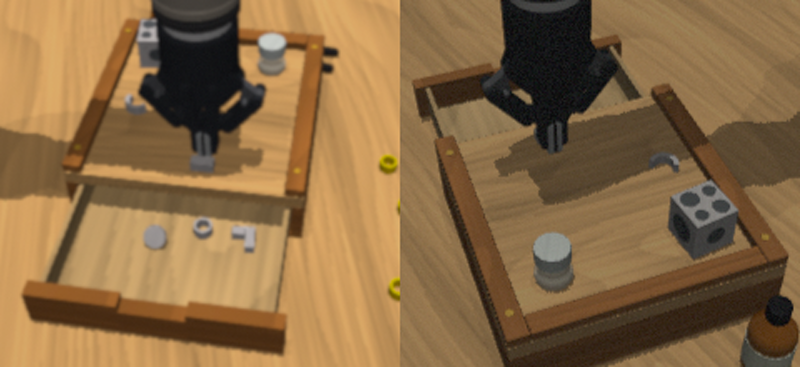

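Centred now. Over the edge.

Request:
apply_moves --moves '[[[0, 0.25, 0], [0, 0, 0], -1], [[0, 0.5, 0], [0, 0, 0], -1], [[0, 0.75, 0], [0, 0, 0], -1], [[0, 1.0, 0], [0, 0, 0], -1], [[0, 1.2, 0], [0, 0, 0], -1], [[0, 1.4, 0], [0, 0, 0], -1], [[0, 1.6, 0], [0, 0, 0], -1], [[0, 1.8, 0], [0, 0, 0], -1], [[0, 1.9, 0], [0, 0, 0], -1], [[0, 1.9, 0], [0, 0, 0], -1]]'

```text
t: 19.92
eef_pos: [0.5352, -0.0436, 0.1404]
tool_rot: [-0.0, 0.99, -0.14, 0.0]
contact_force: [-0.3, 0.4, 0.7]
gripper_width: -0.003
```

```bash
python3 mv.py 8 75 68;python3 look.py l11
```

```text
t 19.925 target [0.4846 0.1135 0.1406] shift [-3.68 -5.47 -0.01]
turn [-0.    0.   -0.01]
now unit tip mm [-129.   -17.    67.8] F [-0.3  0.4  0.7] w -0.003 q [-0.34  0.5   0.38  2.04 -0.3   0.66 -0.04]
```

View pics/l11.png

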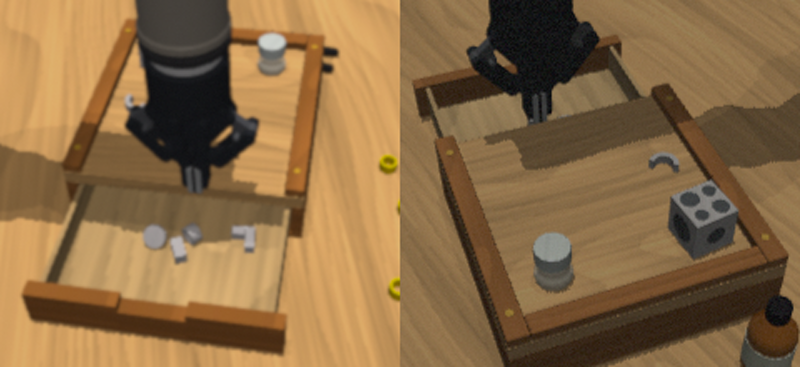

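Bar is in the drawer at (248,178). For the half ring I need the coordinates of its ends.

```bash
python3 - <<'E'
from fit import *
p=json.load(open("unit.json"))
for a in [(193,153),(224,172),(206,178),(188,166)]: print("side",a,(1000*inv(p,onz(D,side(*a),.072))).round())
for a in [(420,246),(466,256),(443,230)]: print("scene",a,(1000*inv(p,onz(S,sc(*a),.071))).round())
E
```

```text
side (193, 153) [-16.  84.]
side (224, 172) [-30.  60.]
side (206, 178) [-37.  70.]
side (188, 166) [-28.  84.]
scene (420, 246) [-23.  62.]
scene (466, 256) [-7. 83.]
scene (443, 230) [-31.  80.]
```

Request:
apply_moves --moves '[[[0, 0, -1.0], [0, 0, 0], -1], [[0, 0, -1.8], [0, 0, 0], -1], [[-0.8, -1.2, -1.8], [0, 0, 0], -1], [[-1.9, -2.8, -1.8], [0, 0, 0], -1], [[-2.9, -4.4, -1.8], [0, 0, 0], -1], [[-3.64, -5.5, -1.8], [0, 0, 0], -1], [[-3.64, -5.5, -1.8], [0, 0, 0], -1], [[-3.64, -5.5, -1.8], [0, 0, 0], -1], [[-3.64, -5.5, -0.9], [0, 0, 0], -1], [[-3.64, -5.5, -0.3], [0, 0, 0], -1], [[-3.64, -5.5, 0], [0, 0, 0], -1], [[-3.64, -5.5, 0], [0, 0, 0], -1]]'

```text
t: 21.62
eef_pos: [0.4858, 0.1134, 0.14]
tool_rot: [0.0, 0.99, -0.14, -0.0]
contact_force: [0.1, 0.2, 0.6]
gripper_width: -0.002
```

```bash
python3 mv.py 8 74 68;python3 look.py l12
```

```text
t 21.625 target [0.4856 0.1132 0.1406] shift [-0.01  0.01 -0.02]
turn [ 0.    0.   -0.01]
now unit tip mm [ 8.2 73.9 67.4] F [0.1 0.2 0.6] w -0.002 q [-0.65  0.45  0.37  2.12 -0.27  0.62 -0.37]
```

View pics/l12.png

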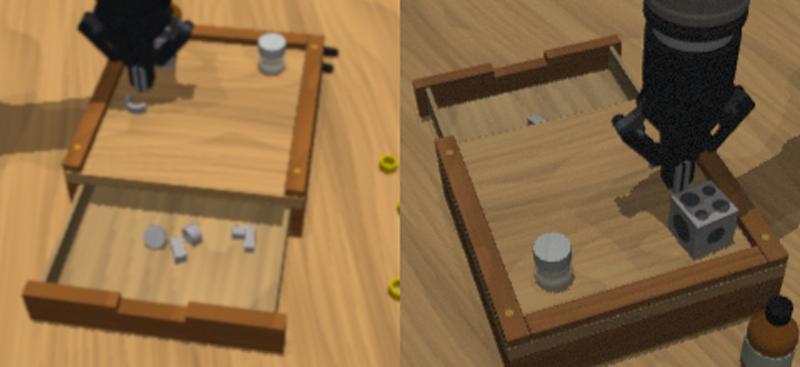

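Fingers are directly behind the half ring (104,136) and clear of the dapping block. Pushing part-way.

Request:
apply_moves --moves '[[[0, 0.15, 0], [0, 0, 0], -1], [[0, 0.3, 0], [0, 0, 0], -1], [[0, 0.5, 0], [0, 0, 0], -1], [[0, 0.7, 0], [0, 0, 0], -1], [[0, 0.9, 0], [0, 0, 0], -1], [[0, 1.1, 0], [0, 0, 0], -1], [[0, 1.35, 0], [0, 0, 0], -1], [[0, 1.6, 0], [0, 0, 0], -1], [[0, 1.85, 0], [0, 0, 0], -1], [[0, 2.1, 0], [0, 0, 0], -1], [[0, 2.1, 0], [0, 0, 0], -1]]'

```text
t: 23.1
eef_pos: [0.4711, 0.0629, 0.1404]
tool_rot: [0.0, 0.99, -0.14, -0.0]
contact_force: [0.2, 0.0, -1.0]
gripper_width: 0.002
```

```bash
python3 mv.py -129 74 68;python3 look.py l13
```

```text
t 23.1 target [ 0.4477 -0.0184  0.1406] shift [ 0.    3.38 -0.01]
turn [ 0.    0.   -0.01]
now unit tip mm [-44.4  74.   67.8] F [ 0.2  0.  -1. ] w 0.002 q [-0.57  0.42  0.37  2.18 -0.27  0.59 -0.28]
```

View pics/l13.png

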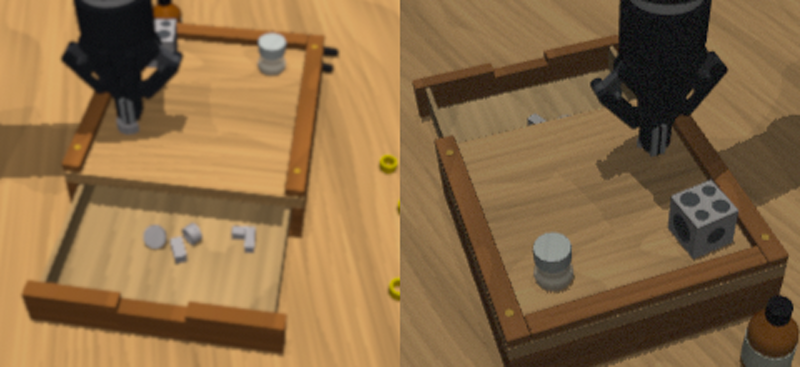

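The half ring (128,127) is centred on the fingers. Continuing over the edge.

Request:
apply_moves --moves '[[[0, 0.25, 0], [0, 0, 0], -1], [[0, 0.5, 0], [0, 0, 0], -1], [[0, 0.75, 0], [0, 0, 0], -1], [[0, 1.0, 0], [0, 0, 0], -1], [[0, 1.25, 0], [0, 0, 0], -1], [[0, 1.5, 0], [0, 0, 0], -1], [[0, 1.75, 0], [0, 0, 0], -1], [[0, 2.0, 0], [0, 0, 0], -1], [[0, 2.25, 0], [0, 0, 0], -1], [[0, 2.5, 0], [0, 0, 0], -1], [[0, 2.7, 0], [0, 0, 0], -1], [[0, 2.9, 0], [0, 0, 0], -1], [[0, 3.1, 0], [0, 0, 0], -1], [[0, 3.3, 0], [0, 0, 0], -1], [[0, 3.4, 0], [0, 0, 0], -1], [[0, 3.4, 0], [0, 0, 0], -1]]'

```text
t: 25.2
eef_pos: [0.4482, -0.0187, 0.1407]
tool_rot: [0.0, 0.99, -0.14, 0.001]
contact_force: [0.9, -1.4, 4.8]
gripper_width: -0.002
```

```bash
python3 mv.py -310 0 120;python3 look.py l14
```

```text
t 25.2 target [ 0.4688 -0.2128  0.1926] shift [ 2.95  7.23 -2.07]
turn [-0.   -0.01 -0.01]
now unit tip mm [-129.1   73.5   68.1] F [ 0.9 -1.4  4.8] w -0.002 q [-0.42  0.38  0.38  2.24 -0.26  0.56 -0.12]
```

View pics/l14.png

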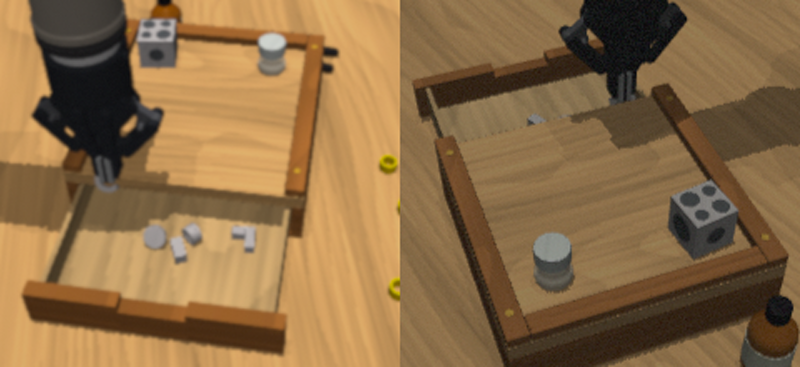

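Force z is 4.8 N and the half ring still hangs at the fingers, at (185,105). I need an enlarged view.

```bash
python3 - <<'E'
from station import *
import cv2,numpy as np
a=read_camera("side")["color"][245:295,165:225,::-1]; b=read_camera("scene")["color"][115:165,285:345,::-1]
cv2.imwrite("pics/z14.png",np.hstack([cv2.resize(x,(400,333),interpolation=cv2.INTER_CUBIC) for x in(a,b)]))
print(get_obs()["contact_force"])
E
```

```text
[ 0.39505025 -1.27686608  5.6910475 ]
```

View pics/z14.png

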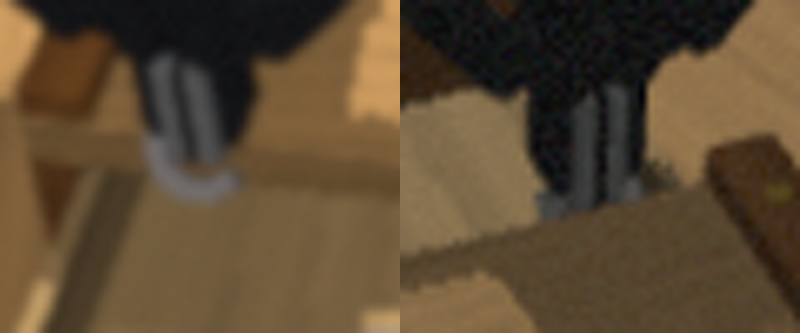

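The half ring wraps the fingertips and is tipped over the edge, jammed on them. I'll back off a little to free it.

Request:
apply_moves --moves '[[[0, -0.1, 0], [0, 0, 0], -1], [[0, -0.2, 0], [0, 0, 0], -1], [[0, -0.2, 0], [0, 0, 0], -1]]'

```text
t: 25.78
eef_pos: [0.4494, -0.0129, 0.1405]
tool_rot: [-0.0, 0.99, -0.14, 0.0]
contact_force: [1.6, 1.6, 4.9]
gripper_width: 0.0
```

```bash
cat > zoom.py <<'E'
from station import *
import cv2,numpy as np,sys
a=read_camera("side")["color"][240:300,160:232,::-1]; b=read_camera("scene")["color"][110:170,280:352,::-1]
cv2.imwrite(f"pics/{sys.argv[1]}.png",np.hstack([cv2.resize(x,(400,333),interpolation=cv2.INTER_CUBIC) for x in(a,b)]))
print(get_obs()["contact_force"])
E
python3 zoom.py z15
```

```text
[0.74668768 0.72114506 3.93058576]
```

View pics/z15.png

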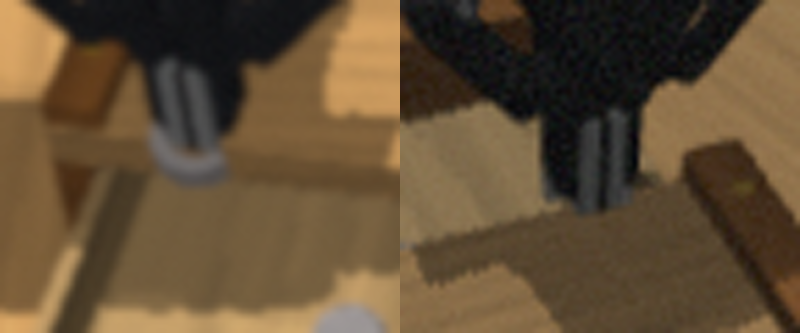

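Request:
apply_moves --moves '[[[0, 0, -0.08], [0, 0, 0], -1], [[0, 0, -0.16], [0, 0, 0], -1], [[0, 0, -0.16], [0, 0, 0], -1]]'

```text
t: 26.25
eef_pos: [0.4487, -0.0135, 0.1443]
tool_rot: [0.0, 0.99, -0.14, -0.0]
contact_force: [1.3, -0.6, 0.3]
gripper_width: -0.001
```

```bash
python3 zoom.py z16
```

```text
[ 0.37163781 -0.34877442  0.34375719]
```

View pics/z16.png

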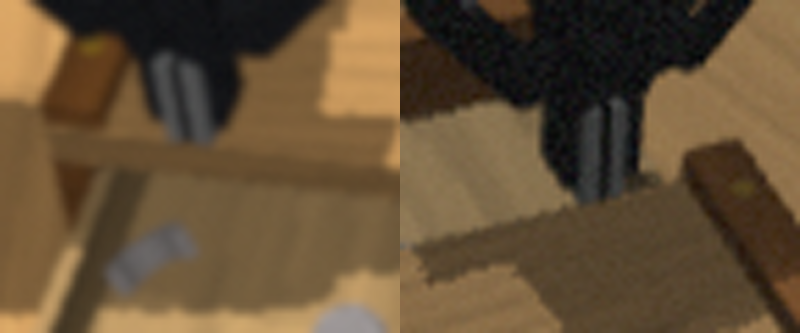

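Raising by 4 mm freed it, and the half ring dropped into the drawer (z16: (255,150)). Now moving high to the front of the drawer.

```bash
python3 mv.py -305 0 110
```

```text
t 26.35 target [ 0.4702 -0.208   0.1826] shift [ 2.98  7.24 -1.53]
turn [ 0.  0. -0.]
now unit tip mm [-123.9   74.3   71.7] F [ 0.4 -0.3  0.3] w 0.002 q [-0.43  0.38  0.39  2.23 -0.26  0.57 -0.13]
```

Request:
apply_moves --moves '[[[0, 0, -0.8], [0, 0, 0], -1], [[0, 0, -1.5], [0, 0, 0], -1], [[0.6, 1.4, -1.5], [0, 0, 0], -1], [[1.2, 2.8, -1.5], [0, 0, 0], -1], [[1.8, 4.3, -1.5], [0, 0, 0], -1], [[2.4, 5.8, -1.5], [0, 0, 0], -1], [[3.0, 7.3, -1.5], [0, 0, 0], -1], [[3.0, 7.3, -1.5], [0, 0, 0], -1], [[3.0, 7.3, -1.5], [0, 0, 0], -1]]'

```text
t: 27.48
eef_pos: [0.4703, -0.2089, 0.1816]
tool_rot: [-0.0, 0.99, -0.14, -0.001]
contact_force: [-0.3, 0.5, -0.1]
gripper_width: 0.004
```

```bash
python3 mv.py -305 0 18;python3 look.py l17; python3 - <<'E'
from station import *
import cv2
cv2.imwrite("pics/w17.png",read_camera("wrist")["color"][:,:,::-1])
E
```

```text
t 27.475 target [ 0.4702 -0.208   0.0906] shift [-0.01 -0.03  3.64]
turn [-0.    0.01 -0.  ]
now unit tip mm [-305.8   -0.4  109. ] F [-0.3  0.5 -0.1] w 0.004 q [-0.07  0.41  0.45  2.07 -0.26  0.72  0.27]
```

View pics/l17.png

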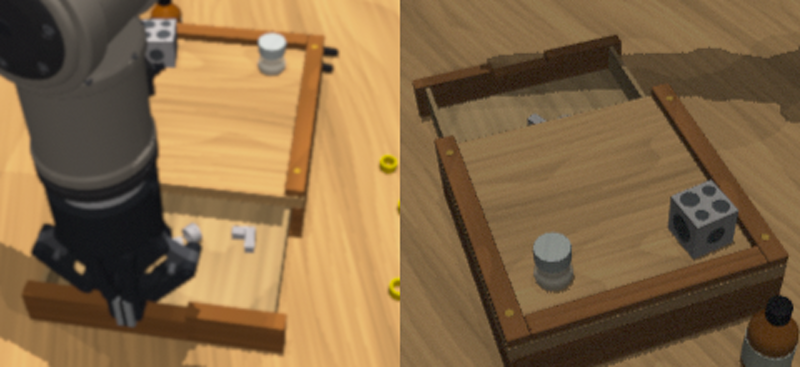

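View pics/w17.png

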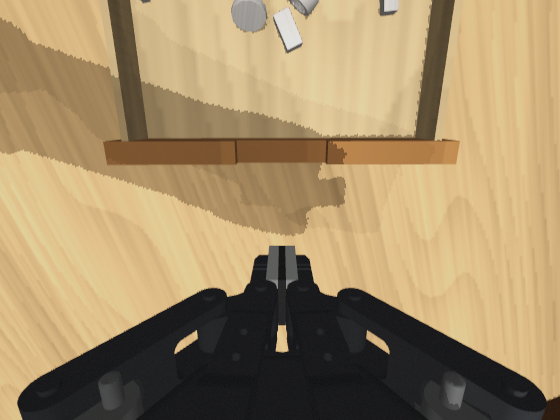

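The wrist view shows the drawer front clear and centred on the fingers (notch at about (150,280)), with offcuts visible inside. I'll check the half ring's position from z16, then lower.

```bash
python3 - <<'E'
from fit import *
p=json.load(open("unit.json"))
for a in [(286,187),(282,194),(290,182)]:
  for z in (.018,.03): print(a,z,(1000*inv(p,onz(D,a,z))).round())
E
```

```text
(286, 187) 0.018 [-137.   93.]
(286, 187) 0.03 [-146.   88.]
(282, 194) 0.018 [-126.   83.]
(282, 194) 0.03 [-135.   79.]
(290, 182) 0.018 [-147.   99.]
(290, 182) 0.03 [-156.   94.]
```

Request:
apply_moves --moves '[[[0, 0, 0.8], [0, 0, 0], -1], [[0, 0, 1.6], [0, 0, 0], -1], [[0, 0, 2.4], [0, 0, 0], -1], [[0, 0, 3.2], [0, 0, 0], -1], [[0, 0, 3.64], [0, 0, 0], -1], [[0, 0, 3.64], [0, 0, 0], -1]]'

```text
t: 28.48
eef_pos: [0.4704, -0.2091, 0.0905]
tool_rot: [-0.0, 0.99, -0.14, -0.001]
contact_force: [-0.1, -0.4, 0.1]
gripper_width: -0.0
```

```bash
python3 mv.py -152 0 18;python3 look.py l18
```

```text
t 28.475 target [ 0.5125 -0.061   0.0906] shift [-0.02 -6.16 -0.  ]
turn [-0.    0.01 -0.  ]
now unit tip mm [-306.    -0.5   17.9] F [-0.1 -0.4  0.1] w -0.0 q [ 0.02  0.56  0.36  2.1  -0.37  0.54  0.36]
```

View pics/l18.png

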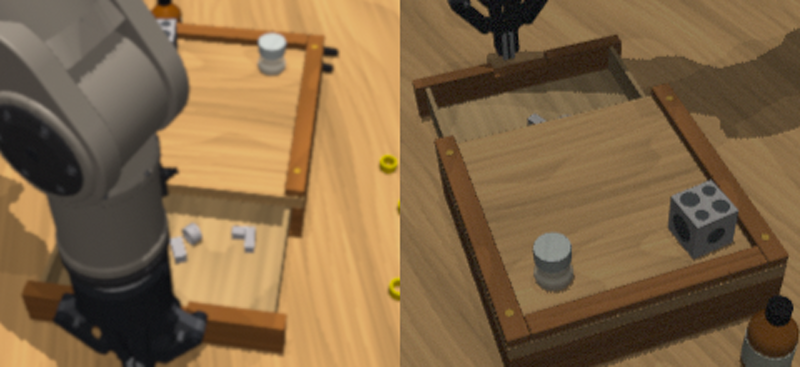

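Fingers stand in front of the thumb notch, low. Pushing the drawer in.

Request:
apply_moves --moves '[[[0, -0.3, 0], [0, 0, 0], -1], [[0, -0.6, 0], [0, 0, 0], -1], [[0, -0.85, 0], [0, 0, 0], -1], [[0, -1.05, 0], [0, 0, 0], -1], [[0, -1.2, 0], [0, 0, 0], -1], [[0, -1.4, 0], [0, 0, 0], -1], [[0, -1.65, 0], [0, 0, 0], -1], [[0, -1.95, 0], [0, 0, 0], -1], [[0, -2.25, 0], [0, 0, 0], -1], [[0, -2.55, 0], [0, 0, 0], -1], [[0, -2.85, 0], [0, 0, 0], -1], [[0, -3.15, 0], [0, 0, 0], -1], [[0, -3.45, 0], [0, 0, 0], -1], [[0, -3.75, 0], [0, 0, 0], -1], [[0, -4.05, 0], [0, 0, 0], -1], [[0, -4.35, 0], [0, 0, 0], -1], [[0, -4.65, 0], [0, 0, 0], -1], [[0, -4.9, 0], [0, 0, 0], -1], [[0, -5.1, 0], [0, 0, 0], -1], [[0, -5.2, 0], [0, 0, 0], -1]]'

```text
t: 31.08
eef_pos: [0.5067, -0.0842, 0.0908]
tool_rot: [-0.0, 0.99, -0.14, -0.0]
contact_force: [-1.6, -0.6, -0.9]
gripper_width: 0.002
```

```bash
python3 mv.py -152 0 18;python3 look.py l19
```

```text
t 31.075 target [ 0.5125 -0.061   0.0906] shift [-0.04 -0.95  0.01]
turn [-0.  0. -0.]
now unit tip mm [-175.8   -0.9   18.2] F [-1.6 -0.6 -0.9] w 0.002 q [-0.25  0.56  0.37  2.11 -0.39  0.54  0.13]
```

View pics/l19.png

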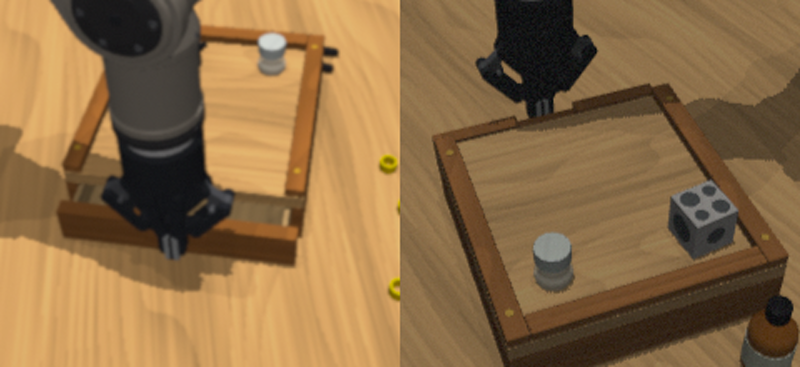

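The drawer is nearly shut. Finishing slowly until the force rises.

Request:
apply_moves --moves '[[[0, -0.15, 0], [0, 0, 0], -1], [[0, -0.3, 0], [0, 0, 0], -1], [[0, -0.45, 0], [0, 0, 0], -1], [[0, -0.6, 0], [0, 0, 0], -1], [[0, -0.75, 0], [0, 0, 0], -1], [[0, -0.85, 0], [0, 0, 0], -1], [[0, -0.93, 0], [0, 0, 0], -1], [[0, -0.93, 0], [0, 0, 0], -1]]'

```text
t: 32.17
eef_pos: [0.5131, -0.062, 0.0909]
tool_rot: [-0.0, 0.99, -0.14, -0.0]
contact_force: [0.8, -1.0, 1.3]
gripper_width: -0.001
```

```bash
python3 mv.py -152 0 18;python3 look.py l20
```

```text
t 32.175 target [ 0.5125 -0.061   0.0906] shift [-0.03 -0.03  0.01]
turn [-0.  0. -0.]
now unit tip mm [-152.8   -0.8   18.3] F [ 0.8 -1.   1.3] w -0.001 q [-0.3   0.57  0.37  2.1  -0.39  0.54  0.08]
```

View pics/l20.png

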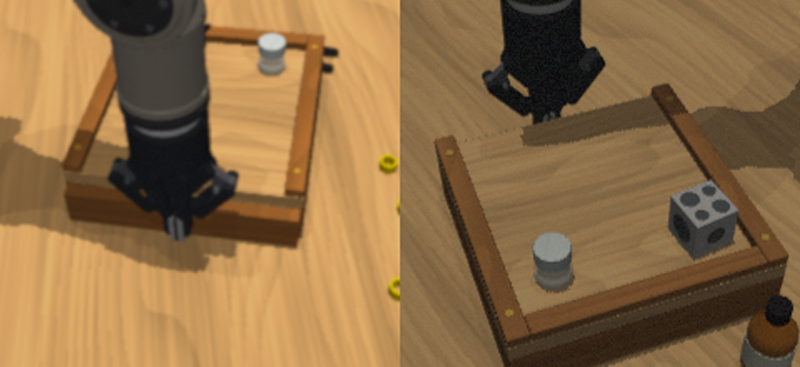

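Not yet at the stop: no force rise. Continuing in small steps.

Request:
apply_moves --moves '[[[0, -0.06, 0], [0, 0, 0], -1], [[0, -0.12, 0], [0, 0, 0], -1], [[0, -0.18, 0], [0, 0, 0], -1], [[0, -0.18, 0], [0, 0, 0], -1]]'

```text
t: 32.78
eef_pos: [0.513, -0.0616, 0.0908]
tool_rot: [0.002, 0.99, -0.142, -0.001]
contact_force: [-4.1, -11.2, 0.9]
gripper_width: -0.001
```

```bash
python3 mv.py -152 0 18
```

```text
t 32.775 target [ 0.5125 -0.061   0.0906] shift [-0.03 -0.02  0.01]
turn [ 0.02  0.   -0.02]
now unit tip mm [-152.4   -0.6   18.2] F [ -4.1 -11.2   0.9] w -0.001 q [-0.3   0.57  0.38  2.1  -0.39  0.54  0.08]
```

Hard stop at x = -152.4 mm with 12 N, so the drawer is shut. Backing off and checking.

Request:
apply_moves --moves '[[[0, 0.3, 0], [0, 0, 0], -1], [[0, 0.9, 0], [0, 0, 0], -1], [[0, 2.0, 0], [0, 0, 0], -1], [[0, 3.5, -0.5], [0, 0, 0], -1], [[0, 5, -2], [0, 0, 0], -1], [[0, 6, -4], [0, 0, 0], -1], [[0, 6.5, -6], [0, 0, 0], -1], [[0, 7, -7], [0, 0, 0], -1], [[0, 7, -7], [0, 0, 0], -1], [[0, 7, -7], [0, 0, 0], -1]]'

```text
t: 34.02
eef_pos: [0.4654, -0.2254, 0.265]
tool_rot: [-0.0, 0.99, -0.14, -0.001]
contact_force: [0.2, -0.5, -0.2]
gripper_width: 0.004
```

```bash
python3 mv.py -152 0 18; python3 look.py l21; python3 - <<'E'
from fit import *
import cv2
p=json.load(open("unit.json"))
im=S["color"][:,:,::-1].copy()
cv2.imwrite("pics/s21.png",im)
w=read_camera("wrist")["color"][:,:,::-1]; cv2.imwrite("pics/w21.png",w)
E
```

```text
t 34.025 target [ 0.5125 -0.061   0.0906] shift [ 0.   -6.84  6.98]
turn [-0.    0.01 -0.  ]
now unit tip mm [-3.230e+02 -2.000e-01  1.924e+02] F [ 0.2 -0.5 -0.2] w 0.004 q [-0.11  0.29  0.54  2.   -0.18  0.91  0.24]
```

View pics/l21.png

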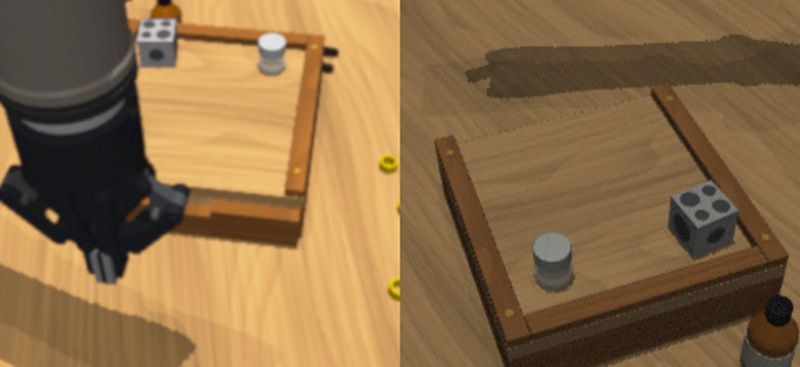

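View pics/w21.png

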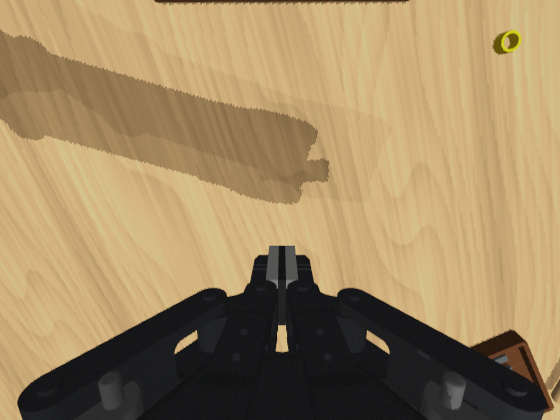

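View pics/s21.png

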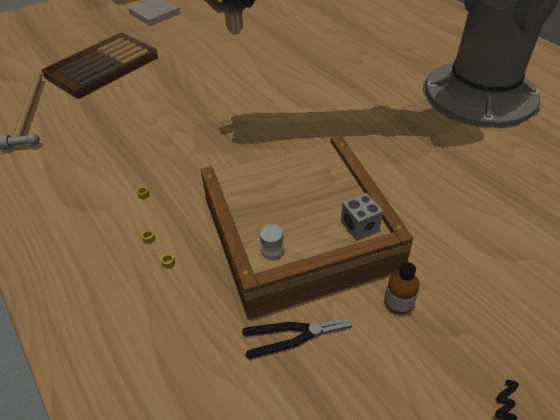

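```bash
python3 - <<'E'
from fit import *
import cv2
p=json.load(open("unit.json"))
im=D["color"][:,:,::-1].copy()
im=cv2.resize(im,None,fx=8,fy=8,interpolation=cv2.INTER_CUBIC) if 0 else im
o=(255,235); k=8
cr=cv2.resize(im[o[0]:o[0]+55,o[1]:o[1]+90],None,fx=k,fy=k,interpolation=cv2.INTER_CUBIC)
for x,col in ((-.141,(0,0,255)),(-.151,(255,0,0))):
    q=proj(D,W(p,[[x,-.04],[x,-.122]],.047)); q=((q-np.array(o)+.5)*k)[:,::-1]
    cv2.line(cr,*[tuple(int(v) for v in a) for a in q],col,1)
q=proj(D,W(p,[[-.125,-.0],[-.125,-.105]],.064)); q=((q-np.array(o)+.5)*k)[:,::-1]
cv2.line(cr,*[tuple(int(v) for v in a) for a in q],(0,255,0),1)
cv2.imwrite("pics/f22.png",cr)
E
```

```text
(no output)
```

View pics/f22.png

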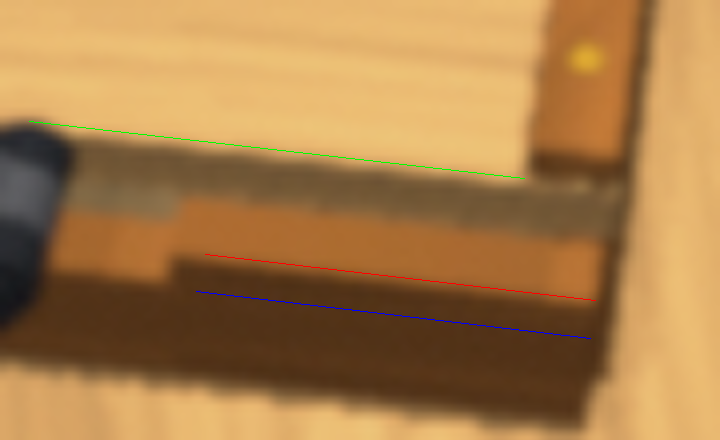

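The drawer's front edge matches the predicted fully shut line. The red line (x = -141 mm) lies on it within about 1 px, and the blue line (10 mm open) is well off. Handing in.

```bash
python3 -c "
from station import *
print(hand_in())"
```

```text
the job is handed in; nothing more can be done
None
```

All five offcuts are in the catch drawer, the drawer is shut, and the job is handed in at about 34 s; the hand-in gave no verdict.

- **Sweeping:** With the fingers closed I pushed the tube end, sprue, angle, bar end and half ring over the front edge, one at a time. The bar needed one re-centring. The half ring jammed around the fingertips at the edge, with about 5 N on the tool. Backing off 5 mm and raising the fingers 4 mm freed it, and it dropped in.
- **Drawer:** I pushed it by the thumb notch until it stopped hard at about 12 N. In the side view its face lies within about 1 px of the predicted fully shut line.
- **Last checks:** The last pictures show an empty work top. The block, jar, pliers and bottle look unmoved by eye; I did not re-measure them. The robot stands clear of everything.
- **Not confirmed:** Once the drawer was shut I could not see the offcuts. I saw each one fall in while it was open. The half ring may be leaning on the side wall, and the sprue landed upside down.

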